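# Snap the light board onto a decoration's sloping plinth

### The arm

A 6-joint arm with a two-finger parallel gripper is mounted at the origin on the work surface. World frame = base frame: x ahead of the robot, y to its left, z up, the work surface at z = 0. Lengths are in m, angles in degrees, forces in N, time in s.
With the tool pointing down it reaches from about 0.4 to 0.825 m from the base axis. Payload 7 kg.
Tool frame: the origin (TCP) lies on the centre line of the jaws, within the pads' length; the fingertips stand 14 mm ahead of it and the grasp point (between the pads) lies 5 mm behind it; z points along the fingers, x is the direction in which the jaws open and shut, and the axes are right-handed (so a half turn about z gives the same grasp; the last joint's range is limited). The gripper opens to 88 mm and grips with 3 to 60 N. Pads are 19 mm wide; open, the fingers measure 130 mm over their backs; the gripper's body (78 mm by 193 mm) begins 47 mm behind the grasp point.
Start: joints at [16.507, 20.546, 0.682, 0, -70.136, -16.507], TCP at [0.675, -0, 0.241] pointing down, gripper open.
Joint ranges: [-176.03, 176.03], [-82.01, 121.73], [-58.28, 71.71], [-173.87, 95.51], [-174.79, -0.11], [-173.66, 173.66]. Speed limits (degrees/s): [136.94, 136.94, 172.46, 180, 180, 180].

### API

Orientations are given as [roll, pitch, yaw] about the fixed x, y, z axes, in that order (R = Rz(yaw) Ry(pitch) Rx(roll)).
In Python, from plant import * gives the robot as it stands.
- The arm moves only by the shell command python3 -m handwheel 'ROWS' [OPENING]. ROWS is JSON, a list of rows, each a list of 2 entries, a list of its own where there are three numbers: the shift along the tool's x, y, z each as a share of 0.2 m, from -1 to 1, then the turn, a rotation vector about the tool's x, y, z each as a share of 360 degrees, from -1 to 1. In form: [[[tx, ty, tz], [ax, ay, az]], ...]. A call has 1 to 5 rows; each row is the pose to reach, as a shift and turn from the pose commanded when the call began, along the tool's axes at that moment, turning the shorter way round; what a row does not reach only later rows make up. A row lasts 1/12 s, in which the tool goes at most 41.7 mm and 7.16 degrees, less where a joint would pass 70% of its speed; a pose out of reach is approached as far as the arm can. A call with a number of a shift or a turn outside -1 to 1 is refused whole. A call with a gripper value outside its range is refused whole. OPENING is the closure, from -1 (fully open) to 1 (shut), set as the call begins (- or left out, the last holds). The fingers move at their own pace and stop on an object; the grip force is fixed at half the most. Time passes only in rows, so rows that repeat a pose let the fingers close. It gives the time, the measured TCP pose, the force and the opening at its end, in the units of the state.
- get_obs(): the state, without advancing time (a new reading comes with each control period).
- snapshot(name): name is "scene" or "side" or "wrist"; returns a dict with "color" (384x512x3 uint8, red, green, blue), "z_map" (384x512 float32, m along the optical axis (not along the pixel's ray), 0 where there is no reading), "intrinsics" (3x3 intrinsics, pixels), "rvec" (rotation vector, rad) and "tvec" (3), from world to camera coordinates, as OpenCV has them. Camera axes: x right, y down, z forward; pixel columns grow to the right and rows downward; lengths in m; the calibration is good to about 2 mm. A picture is of the moment at which its call begins.
- close_job(): hands the job in, once; it reports no verdict.
The state is a dict: "clock": time; "joint_pos": joint angles; "qvel": joint speeds; "tau": joint torques, N m; "tool_pos": TCP position; "orientation": TCP orientation; "force": force on the tool from outside, world axes, zero at the start; "moment": the same for the moment, N m; "opening": finger opening in m.
Only numpy, scipy, OpenCV 4.12 (cv2) and the standard library are available. Lean on these libraries where they do the work, as an engineer would, in place of code of your own. Each camera call takes 0.05 s, during which the arm holds its last target. There are 200 camera calls.

### The job

Pick up the green light board by the black battery box on it and fit its four holes over the four white snap standoffs on the sloping red face of the wooden plinth. Press it down evenly, keeping it level with the sloping face, until all four standoffs have clicked through and it is fully home on them; then let go. Leave the box of stars, the two cone trees and the jar where they are.

Things in the scene. Friction and masses are not known exactly. Their poses are not given: they have to be found in the camera images.
- board: Loose light board, about 0.16 kg: green plate 100 mm (its x) x 140 mm (its y) x 5 mm, lying flat on the table with a black battery box upward in its middle. Origin: centre of its underside; z up through the box. Four square through holes 12 x 12 mm at x = +-36, y = +-54 mm. Yellow lamp domes 3.5 mm high between the holes at both ends. It fits either way round (half turn).
- board_grip (a point): Middle of the battery box, 18 mm above the centre of the board's underside. The box is 60 mm (board x) x 32 mm (board y) and reaches from 5 to 31 mm above the underside; take hold of it across its 32 mm width, closing along the board's y.
- plinth: Fixed wooden plinth, footprint 172 x 190 mm, carrying the sloping red cradle. Origin: centre of its underside on the table; the slope falls towards its -x side (roughly towards the robot), its z is up.
- cradle: Red sloping face, 122 mm (x, up the slope) x 172 mm (y, level), fixed on the plinth, tilted 0.55 rad (31.5 degrees); z is its normal, leaning towards the robot. Origin: centre of the seat plane, 75 mm above the table: the plane of the tops of four brass shoulders (17 mm wide), 10 mm above the red paint, where the board's underside lies when home. Standoffs at x = +-36, y = +-54 mm.
- standoff (a point): Point of one of the four alike white snap standoffs (at x = -36, y = +54 mm in the cradle), 20 mm above the seat plane. A 9 mm post, coning from 12 mm up to a 2.4 mm point, with a sprung barb 4 mm proud on its outer y side, widest 7.8 mm up. A board laid on rests 10 to 13 mm above the seat; pressing it home takes about 8 to 25 N in all; it clicks below 3 mm, then sits on rigid shoulders.
- snap0 (a joint): The sprung barb of the snap standoff at the lower left corner (x = -36, y = +54 mm) of the cradle; value = how far it is pushed in, m: 0 = fully out, 0.005 = its stop. It is near 0 with no board there, goes above 0.002 while the hole is forced past it, and springs back below 0.0015 once it has clicked out over the board's top face.
- snap1 (a joint): The sprung barb of the snap standoff at the upper left corner (x = +36, y = +54 mm) of the cradle; value = how far it is pushed in, m: 0 = fully out, 0.005 = its stop. It is near 0 with no board there, goes above 0.002 while the hole is forced past it, and springs back below 0.0015 once it has clicked out over the board's top face.
- snap2 (a joint): The sprung barb of the snap standoff at the lower right corner (x = -36, y = -54 mm) of the cradle; value = how far it is pushed in, m: 0 = fully out, 0.005 = its stop. It is near 0 with no board there, goes above 0.002 while the hole is forced past it, and springs back below 0.0015 once it has clicked out over the board's top face.
- snap3 (a joint): The sprung barb of the snap standoff at the upper right corner (x = +36, y = -54 mm) of the cradle; value = how far it is pushed in, m: 0 = fully out, 0.005 = its stop. It is near 0 with no board there, goes above 0.002 while the hole is forced past it, and springs back below 0.0015 once it has clicked out over the board's top face.
- star_box: Bystander: loose open cardboard box of gold stars, 100 x 130 mm, 40 mm high; origin centre of underside. It may lie to either side; the board lies on the other.
- green_tree: Bystander: loose green cone tree, 80 mm across the foot, about 185 mm high; origin centre of underside.
- white_tree: Bystander: loose white cone tree, 96 mm across the foot, about 225 mm high; origin centre of underside.
- bead_jar: Bystander: loose clear jar with a gold cap, 56 mm across, 65 mm high; origin centre of underside.
Things that resemble listed ones, but are neither listed nor needed, are in the scene too. There is more than one size of the board; the one meant has the size given above.

How it is judged (in metres and radians):
On the way, in this order (a step that is already met when the one before it is completed fails the run):
1. the board is lifted clear of the table (height (world z) of board_grip above 0.05 m), for 0.1 s.
2. the board is level with the sloping face, with all four standoffs in its holes (distance between board and cradle below 0.0195 m and angle between the z axis of board and the z axis of cradle, either way round below 0.11 rad), for 0.04 s.
At the end, for the whole second after the job is handed in: The board sits home on all four standoffs: its underside within 2.5 mm of the seat plane, centred on the cradle within 4 mm, parallel to it within 0.03 rad, battery box outward, all four barbs sprung back out (below 1.5 mm), released and at rest (z of board_grip in the frame of cradle between 0.0155 and 0.0205 m and x of board_grip in the frame of cradle between -0.004 and 0.004 m and y of board_grip in the frame of cradle between -0.004 and 0.004 m and angle between the z axis of board and the z axis of cradle, either way round below 0.03 rad and value of joint each of snap0, snap1, snap2, snap3 below 0.0015 m and linear speed of board below 0.02 m/s); the robot touches nothing.
It fails at once if the board is forced down skew: more than 0.11 rad (about 6 degrees) out of level with the sloping face while it is on the standoffs (centre less than 13 mm above the seat plane) (distance between board and cradle below 0.03 m and z of board in the frame of cradle below 0.013 m and angle between the z axis of board and the z axis of cradle, either way round above 0.11 rad).
It fails at once if a bystander (star box, either tree or bead jar) is moved by more than 40 mm (distance of any of star_box, green_tree, white_tree, bead_jar from where it was at the start of the episode above 0.04 m).
It also fails if it takes over 38 s, if anything falls off the work surface, if the arm or the gripper's body presses on something with over 40 N, if the wrist force passes 120 N, or if a joint passes its speed limit or range.

## Working session

There is one attempt and no reset: what is moved stays moved. The work goes in short steps, Python scripts to look and compute and a shell command to move; the robot and the scene stay as the last step left them, time stands still between calls to the robot, and variables do not carry over. Pictures are saved under pics/ and viewed, about 8 in all and at most 12, crops included, and the job is handed in when it is done.

```bash
ls; mkdir -p pics; cat > h.py <<'E'
from plant import *
import numpy as np, cv2
from scipy.spatial.transform import Rotation as R
def cam(n):
    s=snapshot(n); s['R']=cv2.Rodrigues(np.array(s['rvec'],float))[0]; s['t']=np.array(s['tvec'],float).ravel(); s['K']=np.array(s['intrinsics'],float); return s
def cloud(s):
    z=s['z_map']; v,u=np.mgrid[:z.shape[0],:z.shape[1]]; K=s['K']
    p=np.stack([(u-K[0,2])/K[0,0]*z,(v-K[1,2])/K[1,1]*z,z],-1)
    return (p-s['t'])@s['R']
def ray(s,u,v):
    d=s['R'].T@np.linalg.inv(s['K'])@np.array([u,v,1.]); return -s['R'].T@s['t'],d
def onplane(s,u,v,h):
    o,d=ray(s,u,v); return o+d*(h-o[2])/d[2]
def proj(s,p):
    q=(s['R']@np.atleast_2d(p).T).T+s['t']; q=q@s['K'].T; return q[:,:2]/q[:,2:]
def save(s,n): cv2.imwrite(n,s['color'][...,::-1])
E
python3 - <<'E'
from h import *
import pickle
o=get_obs(); print(o)
d={n:cam(n) for n in('scene','side','wrist')}
pickle.dump(d,open('s0.pkl','wb'))
cv2.imwrite('pics/a.png',np.hstack([cv2.resize(d['scene']['color'],(400,300)),cv2.resize(d['side']['color'],(400,300))])[...,::-1])
im=np.vstack([np.hstack([cv2.resize(d['scene']['color'],(400,300)),cv2.resize(d['side']['color'],(400,300))]),np.hstack([cv2.resize(d['wrist']['color'],(400,300)),np.zeros((300,400,3),np.uint8)])])
cv2.imwrite('pics/a.png',im[...,::-1])
E
```

```text
pics
{'clock': 0.0, 'joint_pos': array([ 1.65082267e+01,  2.05912974e+01,  6.33603873e-01, -2.04939457e-02,
       -7.01348245e+01, -1.65079962e+01]), 'qvel': array([ 0.01616297,  0.09080754,  0.01245734, -0.07615005,  0.0100032 ,
       -0.06607127]), 'tau': array([-8.00930356e-04, -5.82726967e+01,  2.93058443e+01,  6.99745238e+00,
        6.93249181e-03, -2.06530804e-04]), 'tool_pos': array([ 6.74536485e-01, -6.20488502e-06,  2.39621749e-01]), 'orientation': array([-1.79992180e+02, -9.41791625e-02,  1.79993245e+02]), 'force': array([1.03968692, 0.55158785, 0.08310823]), 'moment': array([-0.06983059,  0.01872708,  0.11553951]), 'opening': 0.08784165633169291}
```

View pics/a.png

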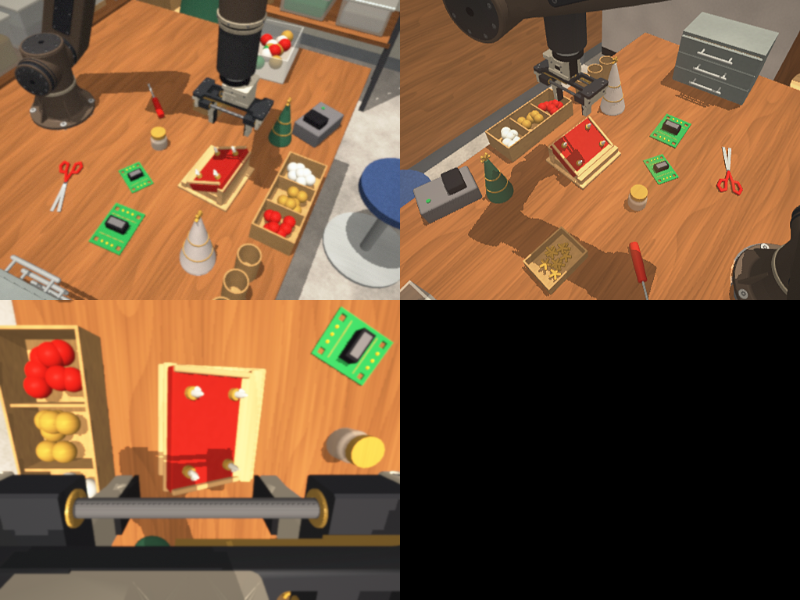

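The picture shows two green boards: the scene view has one at about (117,228) and a smaller one at (136,177) in the 400x300 tile. The red cradle is at (220,168). I'll measure the sizes of both boards and the cradle pose.

```bash
python3 - <<'E'
from h import *
import pickle
d=pickle.load(open('s0.pkl','rb'))
for n in('scene','side'):
    s=d[n]; P=cloud(s); hsv=cv2.cvtColor(s['color'],cv2.COLOR_RGB2HSV)
    m=cv2.inRange(hsv,(50,120,60),(80,255,255))
    m=cv2.morphologyEx(m,cv2.MORPH_CLOSE,np.ones((5,5)))
    k,l,st,c=cv2.connectedComponentsWithStats(m)
    for i in range(1,k):
        if st[i,4]<250: continue
        cs,_=cv2.findContours((l==i).astype(np.uint8),cv2.RETR_EXTERNAL,cv2.CHAIN_APPROX_NONE)
        cn=max(cs,key=cv2.contourArea)[:,0]
        W=np.array([onplane(s,u,v,.004)[:2] for u,v in cn],np.float32)
        r=cv2.minAreaRect(W*1000)
        q=P[l==i]; print(n,i,c[i].round(),st[i,4],'rect mm',np.round(r[0],1),np.round(r[1],1),round(r[2],1),'z med',np.median(q[:,2]).round(4))
    # red cradle paint
    r=(cv2.inRange(hsv,(0,180,90),(6,255,255))|cv2.inRange(hsv,(174,180,90),(180,255,255)))>0
    r&=(P[...,2]>.02)&(P[...,2]<.13)&(s['z_map']>0)
    k,l,st,c=cv2.connectedComponentsWithStats(r.astype(np.uint8))
    for i in range(1,k):
        if st[i,4]<400: continue
        q=P[l==i]; ce=np.median(q,0)
        for _ in range(6):
            _,_,vt=np.linalg.svd(q-q.mean(0),full_matrices=False); nn=vt[2]*np.sign(vt[2][2]); e=(q-q.mean(0))@nn
            q=q[abs(e)<max(.002,1.5*np.median(abs(e)))]
        print(n,'red',c[i].round(),st[i,4],'mean',q.mean(0).round(4),'n',nn.round(3),'tilt',np.arccos(nn[2]).round(3),'az',np.degrees(np.arctan2(nn[1],nn[0])).round(1),'rms',e.std().round(4),len(q))
s=d['scene']; c=s['color'][200:340,100:220]; 
z=[cv2.resize(c,None,fx=4,fy=4,interpolation=cv2.INTER_CUBIC)[:560]]
c2=s['color'][170:280,220:330]; 
cv2.imwrite('pics/b.png',np.hstack([z[0][:,:400+80], cv2.resize(d['side']['color'][140:240,180:270],(300,333)) if 0 else cv2.resize(d['side']['color'][135:255,175:275],(312,560))])[...,::-1])
E
```

```text
scene 2 [264.   8.] 322 rect mm [ 92.  946.4] [107.2 191.1] 21.7 z med -0.0369
scene 13 [174. 227.] 797 rect mm [ 428.7 -135.8] [ 72.4 103.4] 61.3 z med 0.0041
scene 14 [150. 293.] 2083 rect mm [ 491.4 -310.3] [ 99.8 139.8] 5.0 z med 0.0055
scene red [282. 216.] 1739 mean [ 0.661  -0.0033  0.0707] n [-0.51   0.003  0.86 ] tilt 0.535 az 179.7 rms 0.0009 821
scene red [357. 285.] 881 mean [ 0.8953 -0.0996  0.0523] n [ 0.186 -0.105  0.977] tilt 0.215 az -29.5 rms 0.0011 215
side 1 [346. 168.] 943 rect mm [ 491.4 -308.2] [ 99.5 141.2] 5.2 z med 0.0051
side 2 [334. 218.] 708 rect mm [ 427.9 -133.4] [ 73.7 104.2] 61.2 z med 0.0037
side red [232. 184.] 2181 mean [ 0.6584 -0.011   0.0692] n [-0.522  0.024  0.853] tilt 0.55 az 177.4 rms 0.001 1765
side red [305. 334.] 500 mean [0.3115 0.1726 0.0239] n [-0.001  0.02   1.   ] tilt 0.02 az 93.3 rms 0.0011 329
```

View pics/b.png

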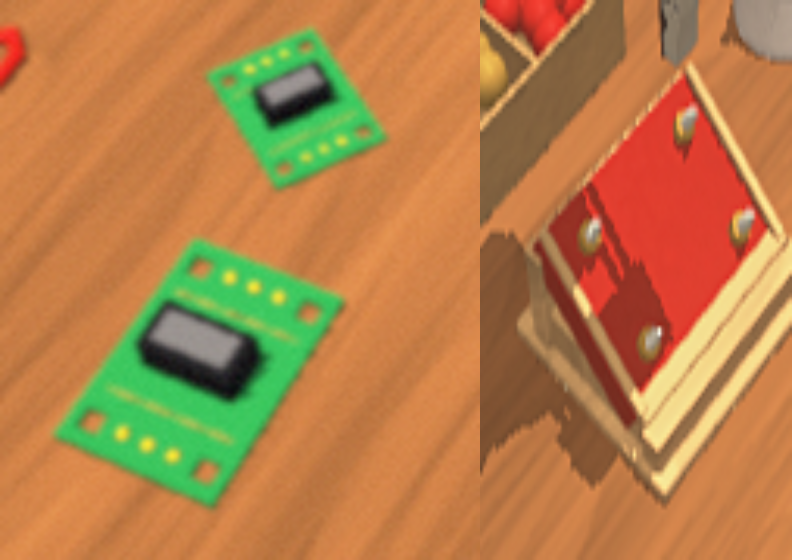

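The large board at full-image pixel (150,293) measures 100x140 mm, and the small one at (174,227) measures 73x104 mm. The large one is therefore the target, at (0.491,-0.309) with its x axis at about 5°. The crop confirms four holes, the box and the domes. Next I'll measure the standoff tips and the bystanders.

```bash
cat > cr.py <<'E'
from h import *
from scipy.optimize import least_squares
th=.55
def frame(x,y,yaw):
    Rc=R.from_euler('z',yaw).as_matrix()@R.from_euler('y',-th).as_matrix()  # x up slope, z leaning to -x
    return np.array([x,y,.075]),Rc
CO=np.array([[-36,54],[36,54],[-36,-54],[36,-54]])/1000.
def tips(s,p0,win=14,verbose=1):
    """white standoff tip pixel near each prediction"""
    C,Rc=frame(*p0); hsv=cv2.cvtColor(s['color'],cv2.COLOR_RGB2HSV); out=[]
    for c in CO:
        a,b=proj(s,[C+Rc@[*c,.0],C+Rc@[*c,.02]]); ax=(b-a)/np.linalg.norm(b-a)
        v,u=np.mgrid[:384,:512]; mid=(a+b)/2
        near=(np.hypot(u-mid[0],v-mid[1])<win)
        m=near&(hsv[...,1]<70)&(hsv[...,2]>110)
        k,l,st,ce=cv2.connectedComponentsWithStats(m.astype(np.uint8))
        if k<2: out.append([np.nan]*2); continue
        i=1+np.argmax(st[1:,4]); vv,uu=np.nonzero(l==i); t=uu*ax[0]+vv*ax[1]; sel=t>t.max()-1.2
        out.append([uu[sel].mean()+.0,vv[sel].mean()])
        if verbose: print('  ',c,'pred',b.round(1),'got',np.round(out[-1],1),'n',st[i,4])
    return np.array(out)
def fit(views,p0,win=14):
    obs=[(s,tips(s,p0,win)) for s in views]
    def f(p):
        C,Rc=frame(*p); T=np.array([C+Rc@[*c,.0195] for c in CO]); r=[]
        for s,t in obs:
            z=((s['R']@T.T).T+s['t'])[:,2]; e=(proj(s,T)-t)*z[:,None]/s['K'][0,0]*1000
            r.append(np.where(np.isnan(e),0,e))
        return np.concatenate(r).ravel()
    q=least_squares(f,p0,loss='soft_l1',f_scale=2.); print('fit',q.x.round(4),'yawdeg',np.degrees(q.x[2]).round(2)); print(f(q.x).reshape(len(views),4,2).round(1).tolist()); return q.x
E
python3 - <<'E'
from cr import *
import pickle
d=pickle.load(open('s0.pkl','rb'))
p=[.658,-.008,0.0]
for v in (['scene'],['side'],['wrist'],['scene','side','wrist']):
    print(v); q=fit([d[n] for n in v],p,14 if v!=['wrist'] else 26)
# objects seen above 30 mm: clusters
P=np.concatenate([cloud(d[n]).reshape(-1,3)[d[n]['z_map'].ravel()>0] for n in('scene','side')])
P=P[(P[:,2]>.025)&(P[:,2]<.3)&(P[:,0]>.2)&(P[:,0]<1.1)&(abs(P[:,1])<.6)]
g=np.zeros((120,90),np.uint8); ix=((P[:,1]+.6)/.01).astype(int); iy=((P[:,0]-.2)/.01).astype(int); g[ix,iy]=1
k,l,st,c=cv2.connectedComponentsWithStats(g)
lab=l[ix,iy]
for i in range(1,k):
    if st[i,4]>8: q=P[lab==i]; print(q.min(0).round(2),q.max(0).round(2))
E
```

```text
['scene']
   [-0.036  0.054] pred [276.3 188. ] got [274.8 189.2] n 18
   [0.036 0.054] pred [300.2 186.6] got [296.7 187.7] n 28
   [-0.036 -0.054] pred [255.  217.5] got [250.3 216.3] n 31
   [ 0.036 -0.054] pred [279.3 217.4] got [274.  218.5] n 29
fit [ 0.6509 -0.0142 -0.0603] yawdeg -3.46
[[[-1.1, -1.7], [1.7, 1.3], [0.3, 1.5], [-0.6, -1.2]]]
['side']
   [-0.036  0.054] pred [229.6 204.9] got [232.  205.5] n 16
   [0.036 0.054] pred [209.4 182.2] got [211.7 182.3] n 14
   [-0.036 -0.054] pred [257.9 178.8] got [261.  180.5] n 15
   [ 0.036 -0.054] pred [238.9 157.4] got [239.  145.5] n 16
fit [ 0.6533 -0.0107  0.0045] yawdeg 0.26
[[[-0.1, -0.7], [-0.1, 0.7], [-2.7, -3.6], [4.6, 30.5]]]
['wrist']
   [-0.036  0.054] pred [299.4 218.5] got [306.3 216.3] n 84
   [0.036 0.054] pred [246.6 231.6] got [253.  227.5] n 104
   [-0.036 -0.054] pred [304.2 123.7] got [316.3 121.5] n 134
   [ 0.036 -0.054] pred [246.2 125.3] got [258.5 120. ] n 131
fit [ 0.6479 -0.012  -0.0421] yawdeg -2.41
[[[-0.6, 0.2], [0.9, -0.4], [-0.9, 0.1], [0.6, 0.0]]]
['scene', 'side', 'wrist']
   [-0.036  0.054] pr
[... 658 characters left out ...]
.054] pred [246.2 125.3] got [253.6 121.7] n 69
fit [ 0.651  -0.0116 -0.0275] yawdeg -1.57
[[[-2.0, -3.2], [1.6, -1.4], [2.4, 1.5], [2.6, -2.6]], [[-0.0, -0.2], [1.4, 0.0], [0.1, -1.5], [8.7, 31.4]], [[-2.8, 0.1], [-1.4, 0.2], [0.5, -1.4], [1.3, -0.9]]]
[ 0.34 -0.6   0.03] [ 0.64 -0.53  0.22]
[ 0.83 -0.43  0.03] [ 0.89 -0.22  0.1 ]
[ 0.46 -0.33  0.03] [ 0.52 -0.29  0.04]
[ 0.69 -0.32  0.03] [ 0.78 -0.23  0.22]
[ 0.41 -0.16  0.03] [ 0.44 -0.11  0.03]
[ 0.82 -0.15  0.03] [0.95 0.15 0.08]
[ 0.57 -0.11  0.03] [0.76 0.08 0.3 ]
[ 0.39 -0.01  0.03] [0.44 0.05 0.07]
[0.27 0.13 0.03] [0.35 0.2  0.03]
[0.73 0.21 0.03] [0.93 0.45 0.18]
[0.42 0.23 0.03] [0.53 0.37 0.04]
[0.54 0.53 0.03] [0.66 0.6  0.11]
```

```bash
cat > go.py <<'E'
from h import *
def go(p,Rt,q=True):
    o=get_obs(); R0=R.from_euler('xyz',o['orientation'],degrees=True).as_matrix()
    sh=R0.T@(np.array(p)-o['tool_pos'])/.2; rv=R.from_matrix(R0.T@Rt).as_rotvec(degrees=True)
    print('shift',sh.round(4),'turn',(rv/360).round(4),'deg',rv.round(2),'rows',np.ceil(max(np.linalg.norm(sh)*200/41.7,np.linalg.norm(rv)/7.16)))
def down(yaw): return R.from_euler('xyz',[180,0,yaw],degrees=True).as_matrix()
E
python3 -c "
from go import *
go([.491,-.309,.18],down(95))"
```

```text
shift [ 0.9178 -1.545   0.3006] turn [-2.000e-04 -2.000e-04  2.361e-01] deg [-6.0e-02 -6.0e-02  8.5e+01] rows 12.0
```

```bash
python3 -m handwheel '[[[0.1,-0.15,0],[0,0,0.02]],[[0.2,-0.3,0],[0,0,0.04]],[[0.3,-0.5,0],[0,0,0.06]],[[0.4,-0.7,0],[0,0,0.08]],[[0.48,-0.85,0],[0,0,0.098]]]' -0.14; python3 -c "
from go import *
go([.491,-.309,.18],down(95))"
```

```text
clock: 0.57
tool_pos: [0.5777, -0.1713, 0.2404]
orientation: [-180.0, -0.0, 144.4]
force: [0.0, -0.9, 1.3]
opening: 0.0595
shift [-0.0483 -0.812   0.3021] turn [-1.000e-04 -0.000e+00  1.372e-01] deg [-2.000e-02 -1.000e-02  4.939e+01] rows 7.0
```

```bash
python3 -m handwheel '[[[-0.04,-0.3,0.1],[0,0,0.03]],[[-0.05,-0.6,0.2],[0,0,0.055]],[[-0.05,-0.81,0.3],[0,0,0.075]],[[-0.05,-0.81,0.3],[0,0,0.095]],[[-0.05,-0.81,0.3],[0,0,0.114]]]' ; python3 -c "
from go import *
go([.491,-.309,.18],down(95))"
```

```text
clock: 0.98
tool_pos: [0.4888, -0.3107, 0.1776]
orientation: [-179.8, -0.2, 108.3]
force: [0.7, 1.0, 0.3]
opening: 0.05
shift [ 0.0048  0.0133 -0.0121] turn [-0.0007 -0.0004  0.0371] deg [-0.25 -0.16 13.34] rows 2.0
```

```bash
python3 -m handwheel '[[[0,0,0],[0,0,0.012]],[[0,0,0],[0,0,0.012]],[[0,0,0],[0,0,0.012]]]' ; python3 - <<'E'
from go import *
go([.491,-.309,.18],down(95))
s=cam('wrist'); save(s,'pics/c.png')
hsv=cv2.cvtColor(s['color'],cv2.COLOR_RGB2HSV)
m=cv2.inRange(hsv,(50,120,60),(80,255,255)); k,l,st,c=cv2.connectedComponentsWithStats(cv2.morphologyEx(m,cv2.MORPH_CLOSE,np.ones((5,5)))); print(st[1:],c[1:].round())
E
```

```text
clock: 1.23
tool_pos: [0.4935, -0.3082, 0.1805]
orientation: [-180.0, -0.0, 104.7]
force: [-0.3, -0.5, 0.1]
opening: 0.0497
shift [-0.0008 -0.0132  0.0024] turn [-0.    -0.     0.027] deg [-0.01 -0.    9.72] rows 2.0
[[ 358  106  111  107 4566]
 [ 187  123  132  102 7940]] [[412. 159.]
 [250. 173.]]
```

View pics/c.png

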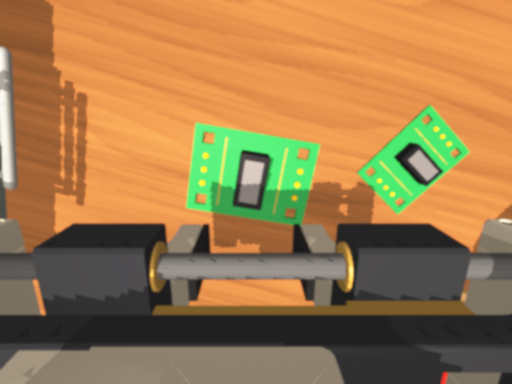

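The target board is fully visible at about (252,173), just ahead of the fingers, with the small one at (412,160). I'll refine the board pose from this view.

```bash
cat > bd.py <<'E'
from go import *
def board(s):
    hsv=cv2.cvtColor(s['color'],cv2.COLOR_RGB2HSV)
    m=cv2.morphologyEx(cv2.inRange(hsv,(50,120,30),(80,255,255)),cv2.MORPH_CLOSE,np.ones((5,5)))
    cs,_=cv2.findContours(m,cv2.RETR_EXTERNAL,cv2.CHAIN_APPROX_NONE); cn=max(cs,key=cv2.contourArea)[:,0]
    W=np.array([onplane(s,u,v,.005)[:2] for u,v in cn],np.float32); r=cv2.minAreaRect(W*1000); print('board',r)
    # box top
    b=(hsv[...,1]<60)&(hsv[...,2]>90); x,y,w,h=cv2.boundingRect(cn); z=np.zeros_like(b); z[y:y+h,x:x+w]=1
    k,l,st,c=cv2.connectedComponentsWithStats((b&z).astype(np.uint8)); i=1+np.argmax(st[1:,4]); vv,uu=np.nonzero(l==i)
    W=np.array([onplane(s,u,v,.031)[:2] for u,v in zip(uu,vv)],np.float32); print('box top',cv2.minAreaRect(W*1000))
E
python3 -m handwheel '[[[0,-0.013,0],[0,0,0.02]],[[0,-0.013,0],[0,0,0.027]],[[0,-0.013,0],[0,0,0.027]]]'
python3 - <<'E'
from bd import *
s=cam('wrist'); board(s)
o=get_obs(); print(o['tool_pos'],o['orientation'],o['force'])
E
```

```text
clock: 1.53
tool_pos: [0.4915, -0.3081, 0.1808]
orientation: [180.0, 0.0, 94.9]
force: [-0.3, 0.4, -0.4]
opening: 0.0498
board ((491.0557556152344, -309.2472839355469), (98.30066680908203, 139.02134704589844), 4.979425430297852)
box top ((490.38165283203125, -309.6858215332031), (47.370574951171875, 23.11878776550293), 4.3180928230285645)
[ 0.49159574 -0.30815712  0.18081997] [1.79969760e+02 8.96038938e-03 9.51021952e+01] [ 0.51281146 -0.28553006  0.74164601]
```

```bash
python3 -m handwheel '[[[-0.005,-0.003,0.2],[0,0,0]],[[-0.005,-0.003,0.4],[0,0,0]],[[-0.005,-0.003,0.6],[0,0,0]],[[-0.005,-0.003,0.7],[0,0,0]],[[-0.005,-0.003,0.7],[0,0,0]]]'; python3 -c "
from go import *
go([.491,-.3092,.022],down(95))"
```

```text
clock: 2.0
tool_pos: [0.4876, -0.3083, 0.0358]
orientation: [-179.6, -0.2, 95.0]
force: [-0.6, -0.5, -0.4]
opening: 0.0503
shift [-0.006   0.017   0.0689] turn [-0.0012 -0.0005  0.0001] deg [-0.44 -0.19  0.05] rows 1.0
```

```bash
python3 -m handwheel '[[[0,0,0.03],[0,0,0]],[[0,0,0.05],[0,0,0]],[[0,0,0.06],[0,0,0]],[[0,0,0.06],[0,0,0]]]'; python3 -c "
from go import *
go([.491,-.3092,.022],down(95))"
```

```text
clock: 2.33
tool_pos: [0.4914, -0.3099, 0.0296]
orientation: [179.9, 0.0, 94.9]
force: [1.1, -0.2, 0.2]
opening: 0.0499
shift [ 0.0036 -0.0016  0.0382] turn [ 0.0003  0.0001 -0.0002] deg [ 0.11  0.04 -0.09] rows 1.0
```

```bash
python3 -m handwheel '[[[0.003,0,0.02],[0,0,0]],[[0.003,0,0.04],[0,0,0]],[[0.003,0,0.04],[0,0,0]],[[0.003,0,0.04],[0,0,0]]]'; python3 -m handwheel '[[[0,0,0],[0,0,0]],[[0,0,0],[0,0,0]],[[0,0,0],[0,0,0]],[[0,0,0],[0,0,0]],[[0,0,0],[0,0,0]]]' 1; python3 -c "
from go import *
o=get_obs();print(o['tool_pos'],o['orientation'],o['opening'])"
```

```text
clock: 2.67
tool_pos: [0.4904, -0.3091, 0.0206]
orientation: [-180.0, -0.0, 94.9]
force: [-0.0, 1.0, 0.7]
opening: 0.0499
clock: 3.08
tool_pos: [0.4906, -0.3092, 0.0207]
orientation: [180.0, 0.0, 94.9]
force: [-0.2, -0.4, 0.1]
opening: 0.0317
[ 0.49055581 -0.30919567  0.02066031] [1.79993824e+02 4.74245112e-03 9.48739279e+01] 0.031738921659181143
```

Gripped at 31.7 mm. Lifting.

```bash
python3 -m handwheel '[[[0,0,-0.1],[0,0,0]],[[0,0,-0.25],[0,0,0]],[[0,0,-0.45],[0,0,0]],[[0,0,-0.7],[0,0,0]],[[0,0,-0.9],[0,0,0]]]'; python3 -m handwheel '[[[0,0,-0.05],[0,0,0]],[[0,0,-0.1],[0,0,0]],[[0,0,-0.1],[0,0,0]]]'; cat > tg.py <<'E'
from go import *; from cr import *
H=.0207
def tgt(h,p=(.648,-.012,-.042),dx=0,dy=0):
    C,Rc=frame(*p); Rt=np.stack([Rc[:,1],Rc[:,0],-Rc[:,2]],1)
    return C+Rc@[dx,dy,h+H],Rt
E
python3 -c "
from tg import *
print(get_obs()['opening'])
for h in(.09,.045): print(tgt(h)[0]); go(*tgt(h))"
```

```text
clock: 3.5
tool_pos: [0.4896, -0.3088, 0.1952]
orientation: [-179.9, -0.0, 94.9]
force: [1.4, 0.0, -1.7]
opening: 0.0319
clock: 3.75
tool_pos: [0.4909, -0.3092, 0.2154]
orientation: [179.9, 0.0, 94.9]
force: [0.6, 0.4, -1.3]
opening: 0.032
0.031990147195335
[ 0.59018955 -0.00957053  0.16937446]
shift [1.4509 0.6213 0.2305] turn [-0.087  -0.0055  0.0197] deg [-31.33  -1.97   7.1 ] rows 8.0
[ 0.61368973 -0.01055812  0.13101086]
shift [1.4361 0.7375 0.4226] turn [-0.087  -0.0055  0.0197] deg [-31.33  -1.97   7.1 ] rows 9.0
```

```bash
python3 -m handwheel '[[[0.15,0.06,0],[-0.01,-0.001,0.002]],[[0.35,0.15,0],[-0.025,-0.001,0.004]],[[0.55,0.25,0],[-0.04,-0.002,0.008]],[[0.75,0.35,0],[-0.055,-0.003,0.011]],[[0.9,0.4,0],[-0.065,-0.004,0.014]]]'; python3 -c "
from tg import *
print(get_obs()['opening'])
for h in(.09,): print(tgt(h)[0]); go(*tgt(h))"
```

```text
clock: 4.17
tool_pos: [0.5529, -0.1256, 0.2119]
orientation: [156.9, 0.3, 89.7]
force: [-0.2, -0.7, -2.5]
opening: 0.0318
0.03181838163218713
[ 0.59018955 -0.00957053  0.16937446]
shift [0.5822 0.086  0.2647] turn [-0.0232 -0.002   0.0055] deg [-8.36 -0.71  1.97] rows 4.0
```

```bash
python3 -m handwheel '[[[0.15,0.02,0.07],[-0.008,-0.001,0.002]],[[0.3,0.05,0.13],[-0.015,-0.001,0.004]],[[0.45,0.07,0.2],[-0.022,-0.002,0.005]],[[0.57,0.08,0.26],[-0.023,-0.002,0.005]],[[0.58,0.08,0.26],[-0.023,-0.002,0.005]]]'; python3 -m handwheel '[[[0,0,0],[0,0,0]],[[0,0,0],[0,0,0]]]'; python3 - <<'E'
from tg import *
import pickle
go(*tgt(.09))
d={n:cam(n) for n in('scene','side','wrist')}; d['obs']=get_obs(); pickle.dump(d,open('s1.pkl','wb'))
im=np.vstack([np.hstack([cv2.resize(d['scene']['color'][120:264,180:372],(400,300)),cv2.resize(d['side']['color'][90:234,150:342],(400,300))]),np.hstack([cv2.resize(d['wrist']['color'],(400,300)),np.zeros((300,400,3),np.uint8)])])
cv2.imwrite('pics/d.png',im[...,::-1])
E
```

```text
clock: 4.58
tool_pos: [0.5944, -0.0841, 0.2039]
orientation: [148.5, 1.9, 87.1]
force: [1.2, -2.1, 0.3]
opening: 0.0316
clock: 4.75
tool_pos: [0.5936, -0.087, 0.2034]
orientation: [148.6, 2.0, 86.9]
force: [-0.3, -2.7, -3.1]
opening: 0.0318
shift [ 0.3915 -0.1143  0.1138] turn [-0.0002  0.0058  0.0012] deg [-0.09  2.09  0.44] rows 3.0
```

View pics/d.png

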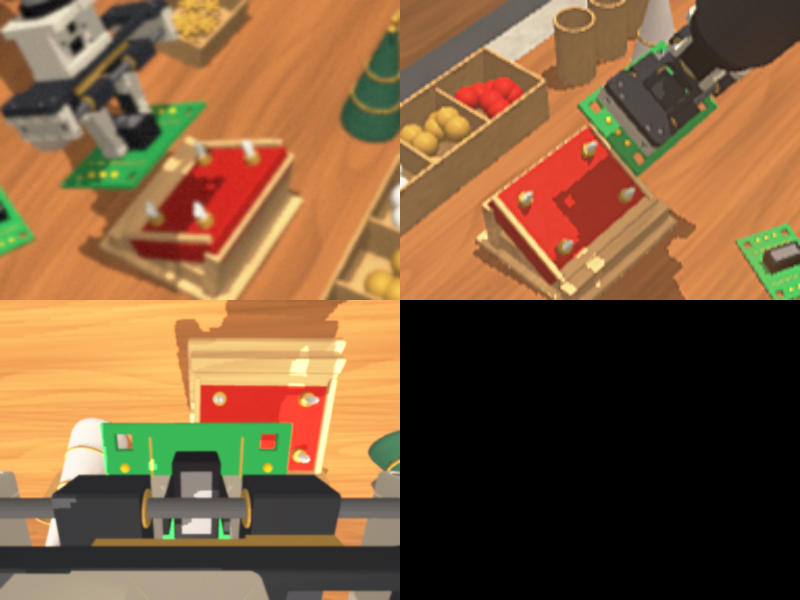

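The scene and side tiles show the board parallel to the slope and short of the cradle. The wrist tile shows two board holes at (123,441) and (268,441), and standoffs at (220,398), (308,398) and (302,456). The last move fell short, so I'll check the joints.

```bash
python3 - <<'E'
from tg import *
o=get_obs(); print(o['joint_pos'].round(1),o['qvel'].round(1)); go(*tgt(.09))
E
python3 -m handwheel '[[[0.1,-0.03,0.02],[0,0.002,0]],[[0.2,-0.06,0.05],[0,0.004,0]],[[0.3,-0.1,0.08],[0,0.006,0]],[[0.39,-0.11,0.11],[0,0.006,0]],[[0.39,-0.11,0.11],[0,0.006,0]]]'; python3 - <<'E'
from tg import *
o=get_obs(); print(o['joint_pos'].round(1),o['qvel'].round(1)); go(*tgt(.09))
E
```

```text
[   6.2   -0.3  -54.6   55.5   -7.9 -152.2] [ 0.3 -0.4  0.7  0.7  0.1 -0.5]
shift [ 0.3888 -0.1291  0.1196] turn [0.0004 0.0057 0.001 ] deg [0.15 2.03 0.37] rows 3.0
clock: 5.32
tool_pos: [0.5938, -0.009, 0.1863]
orientation: [149.5, -0.0, 88.2]
force: [-0.4, 1.0, -2.2]
opening: 0.0318
[   5.4    0.7  -58.2   77.3   -3.7 -173.5] [-1.6 -0.4  0.2  1.1  1.2 -0.8]
shift [-0.0033 -0.0585  0.0638] turn [-0.0029 -0.0009  0.0016] deg [-1.03 -0.34  0.56] rows 1.0
```

Joints 3 and 6 are at their limits in this configuration. I'll identify the kinematics from the readings so I can pick the other half-turn or another wrist branch.

```bash
cat > kin.py <<'E'
import numpy as np, itertools
from scipy.spatial.transform import Rotation as R
from scipy.optimize import least_squares
E=lambda a,q:R.from_euler(a,q,degrees=True).as_matrix()
def fk(q,P,s4=1,s6=1,C=np.eye(3)):
    h,L1,ae,L2,off,t=P
    A=E('z',q[0]); p=np.array([0,0,h])+A@E('y',q[1])@[0,0,L1]
    F=A@E('y',q[1]-0*0)@np.eye(3) if 0 else A@E('y',(q[1]-q[2]))
    p=p+F@[0,0,ae]+F@[L2,0,0]
    G=F@E('x',s4*q[3]); p=p+G@[0,off,0]
    K=G@E('y',-q[4]); p=p+K@[t,0,0]
    return p, K@E('x',s6*q[5])@C
LO=np.array([-176.03,-82.01,-58.28,-173.87,-174.79,-173.66]);HI=np.array([176.03,121.73,71.71,95.51,-.11,173.66])
E
python3 - <<'E'
from tg import *; import kin,pickle,itertools
q0=np.array([16.507,20.546,.682,0,-70.136,-16.507])
o1=pickle.load(open('s1.pkl','rb'))['obs']; o2=get_obs()
obs=[(q0,[.675,0,.241],down(180))]+[(o['joint_pos'],o['tool_pos'],R.from_euler('xyz',o['orientation'],degrees=True).as_matrix()) for o in(o1,o2)]
for s4,s6 in itertools.product((1,-1),(1,-1)):
    C=kin.fk(q0,[0]*6,s4,s6)[1].T@down(180)
    er=[np.degrees(np.linalg.norm(R.from_matrix(kin.fk(q,[0]*6,s4,s6,C)[1].T@r).as_rotvec())).round(2) for q,p,r in obs]
    f=lambda P:np.concatenate([kin.fk(q,P,s4,s6,C)[0]-p for q,p,r in obs])
    a=least_squares(f,[.25,.54,0,.54,-.15,.3]); print(s4,s6,er,a.x.round(4),(f(a.x)*1000).round(1)); print(C.round(2).tolist())
E
```

```text
1 1 [np.float64(0.0), np.float64(161.03), np.float64(159.42)] [-3.0525  2.3926  1.1526 -0.6203 -0.2191  0.2271] [  8.5 -26.   14.6 -53.   46.   11.4  33.8  34.8 -26. ]
[[-0.0, -0.0, 1.0], [0.54, 0.84, 0.0], [-0.84, 0.54, -0.0]]
1 -1 [np.float64(0.0), np.float64(110.96), np.float64(154.67)] [-3.0525  2.3926  1.1526 -0.6203 -0.2191  0.2271] [  8.5 -26.   14.6 -53.   46.   11.4  33.8  34.8 -26. ]
[[-0.0, -0.0, 1.0], [0.0, 1.0, 0.0], [-1.0, 0.0, -0.0]]
-1 1 [np.float64(0.0), np.float64(88.64), np.float64(46.0)] [ 2.007e-01  6.000e-01 -2.000e-04  4.643e-01 -1.918e-01  3.636e-01] [ 0. -0. -0.  0.  0.  0. -0.  0.  0.]
[[-0.0, -0.0, 1.0], [0.54, 0.84, 0.0], [-0.84, 0.54, -0.0]]
-1 -1 [np.float64(0.0), np.float64(0.0), np.float64(0.0)] [ 2.007e-01  6.000e-01 -2.000e-04  4.643e-01 -1.918e-01  3.636e-01] [ 0. -0. -0.  0.  0.  0. -0.  0.  0.]
[[-0.0, -0.0, 1.0], [0.0, 1.0, 0.0], [-1.0, 0.0, -0.0]]
```

The model reproduces the readings to 0.1 mm. Now inverse kinematics for both half-turns.

```bash
cat >> kin.py <<'E'
P0=[.2007,.6,-.0002,.4643,-.1918,.3636]
q0=np.array([16.507,20.546,.682,0,-70.136,-16.507])
C0=fk(q0,P0,-1,-1)[1].T@E('xyz',[180,0,180])
FK=lambda q:fk(q,P0,-1,-1,C0)
def res(q,p,Rt):
    a,b=FK(q); return np.concatenate([(a-p)*5,R.from_matrix(Rt.T@b).as_rotvec()])
def ik_all(p,Rt,n=60,seed=0):
    g=np.random.default_rng(seed); S=[]
    for _ in range(n):
        x=least_squares(res,g.uniform(LO,HI),args=(p,Rt),bounds=(LO,HI),x_scale=30)
        if np.abs(x.fun).max()<1e-4 and not any(np.abs(x.x-s).max()<1 for s in S): S.append(x.x)
    return S
E
python3 - <<'E'
from tg import *; import kin
for flip in(0,1):
  for h in(.06,.03,0.):
    p,Rt=tgt(h)
    if flip: Rt=Rt@np.diag([-1,-1,1])
    print('flip',flip,'h',h)
    for q in kin.ik_all(p,Rt): print('  ',q.round(1))
E
```

```text
flip 0 h 0.06
flip 0 h 0.03
flip 0 h 0.0
flip 1 h 0.06
flip 1 h 0.03
flip 1 h 0.0
```

```bash
python3 - <<'E'
from tg import *; import kin
from scipy.optimize import least_squares
o=get_obs(); print(kin.FK(o['joint_pos'])[0]-o['tool_pos'])
g=np.random.default_rng(1)
for flip in(0,1):
  for h in(.09,.05,0.02,0.):
    p,Rt=tgt(h)
    if flip: Rt=Rt@np.diag([-1,-1,1])
    S=[]
    for k in range(60):
        x0=g.uniform(kin.LO,kin.HI); x0[0]=g.uniform(-40,40)
        x=least_squares(kin.res,x0,args=(p,Rt),bounds=(kin.LO,kin.HI),xtol=1e-12,ftol=1e-12)
        if not any(np.abs(x.x-s).max()<1 for _,s in S): S.append((np.abs(x.fun).max(),x.x))
    S.sort(key=lambda a:a[0]); print('flip',flip,'h',h)
    for c,q in S[:4]: print('  ',round(c,5),q.round(1))
E
```

```text
[-5.37137265e-05  2.29780393e-05 -2.25114803e-05]
flip 0 h 0.09
   0.03782 [ -2.3   2.4 -58.3  95.5  -0.6 173.7]
   0.04249 [   6.     1.9  -58.3   75.9   -4.  -173.2]
   0.18834 [-1.910e+01  3.600e+00 -4.590e+01 -1.739e+02 -1.000e-01  9.740e+01]
   0.55236 [ 150.8  -82.   -58.3   16.6 -152.1  126.1]
flip 0 h 0.05
   0.08588 [ -2.    6.8 -56.7  95.5  -1.  173.7]
   0.08902 [   4.1    6.9  -56.3   78.    -2.4 -173.7]
   0.17192 [-1.860e+01  8.700e+00 -4.360e+01 -1.739e+02 -1.000e-01  9.720e+01]
   0.89867 [ -45.5  103.6  -58.3 -114.9 -132.9 -173.7]
flip 0 h 0.02
   0.11932 [ -2.   10.6 -54.9  95.5  -1.1 173.7]
   0.12186 [   3.5   10.6  -54.6   78.4   -1.8 -173.7]
   0.16065 [-1.820e+01  1.240e+01 -4.180e+01 -1.739e+02 -1.000e-01  9.710e+01]
   0.77987 [ 153.1  -82.   -58.3    8.2 -155.   116.9]
flip 0 h 0.0
   0.119 [  13.6   13.8  -48.4   38.4   -3.6 -142.6]
   0.1402 [ -1.9  13.  -53.6  95.5  -1.2 173.7]
   0.15365 [-1.800e+01  1.490e+01 -4.050e+01 -1.739e+02 -1.000e-01  9.700e+01]
   0.81782 [ -47.8  102.   -58.3 -119.6 -128.5 -173.7]
flip 1 h 0.09
   0.04249 [  6.    1.9 -58.3  75.9  -4.    6.8]
   0.18834 [-1.910e+01  3.600e+00 -4.590e+01 -1.739e+02 -1.000e-01 -8.260e+01]
flip 1 h 0.05
   0.08655 [ -2.4   6.8 -56.7  95.5  -0.5  -5.5]
   0.17192 [-1.860e+01  8.700e+00 -4.360e+01 -1.739e+02 -1.000e-01 -8.280e+01]
   0.68239 [ 152.2  -82.   -58.3   11.8 -153.8  -59.2]
   0.6996 [-162.8  -82.   -49.9 -133.2 -174.8  123.7]
flip 1 h 0.02
   0.11988 [ -2.3  10.6 -54.9  95.5  -0.7  -5.7]
   0.16065 [-1.820e+01  1.240e+01 -4.180e+01 -1.739e+02 -1.000e-01 -8.290e+01]
   0.80022 [-164.5  -82.   -57.7 -126.3 -174.8  132.8]
   1.03119 [ 176.   -82.   -58.3  -83.8 -174.8  173.7]
flip 1 h 0.0
   0.119 [ 13.6  13.8 -48.4  38.4  -3.6  37.4]
   0.14069 [ -2.2  13.  -53.6  95.5  -0.8  -5.8]
   0.15365 [-1.800e+01  1.490e+01 -4.050e+01 -1.739e+02 -1.000e-01 -8.300e+01]
   0.84476 [ 153.8  -82.   -58.3    5.8 -155.7  -65.7]
```

```bash
cat >> kin.py <<'E'
def ik2(p,Rt):
    """all branches, joint limits ignored in the search, reported after"""
    h,L1,ae,L2,off,t=P0; d=Rt[:,2]
    def F(x,sg):
        f=E('z',x[0])@E('y',x[1])@[1,0,0]; c=np.cross(f,d); u=sg*c/np.linalg.norm(c)
        e=np.asarray(p)-t*d-off*u-L2*f-[0,0,h]; a=E('z',x[0])
        return np.array([e@a[:,1],np.linalg.norm(e)-L1]),e,f,u
    S=[]
    for sg in(1,-1):
        for a in np.arange(-60,61,6.):
            for b in np.arange(0,121,8.):
                x=least_squares(lambda x:F(x,sg)[0],[a+.37,b+.21],x_scale=10)
                if np.abs(x.fun).max()>1e-5 or abs(x.x[0])>90: continue
                r,e,f,u=F(x.x,sg); A=E('z',x.x[0]); l=A.T@e; q1,ph=x.x
                q2=np.degrees(np.arctan2(l[0],l[2])); q3=q2-ph
                Fm=A@E('y',ph); v=Fm.T@u; q4=-np.degrees(np.arctan2(v[2],v[1]))
                w=(Fm@E('x',-q4)).T@d; q5=np.degrees(np.arctan2(w[2],w[0])); 
                G=Fm@E('x',-q4)@E('y',-q5); m=G.T@Rt@C0.T; q6=-np.degrees(np.arctan2(m[2,1],m[1,1]))
                q=np.array([q1,q2,q3,q4,q5,q6]); 
                if np.abs(res(q,p,Rt)).max()>1e-3: continue
                if not any(np.abs(q-s).max()<.5 for s in S): S.append(q)
    return S
ok=lambda q:bool(np.all(q>=LO)&np.all(q<=HI))
E
python3 - <<'E'
from tg import *; import kin
for al in(0,15,-15,25):   # tool leaned about its x relative to the board normal
  for h in(.06,0.):
    p,Rt=tgt(h); Rt=Rt@R.from_euler('x',al,degrees=True).as_matrix()
    print('al',al,'toolz',Rt[:,2].round(2),'h',h)
    for q in kin.ik2(p,Rt): print('  ',q.round(1),kin.ok(q), 'q6 flip',(q[5]+360)%360-180)
E
```

```text
al 0 toolz [ 0.52 -0.02 -0.85] h 0.06
   [ -17.8  109.8 -122.6 -130.8 -169.4  152. ] False q6 flip -28.022852430517787
   [  22.1  108.  -152.    34.1 -157.2  -79.3] False q6 flip 100.67701312316774
   [ -23.5  107.7 -150.9  148.7  158.7   78.7] False q6 flip -101.30631627019864
   [  16.1  110.2 -122.1  -52.1  167.8 -157.4] False q6 flip 22.57155006915167
al 0 toolz [ 0.52 -0.02 -0.85] h 0.0
   [  21.8  114.9 -150.1   28.1 -152.9  -85.5] False q6 flip 94.46255036257196
   [ -23.2  114.7 -149.   154.6  154.3   84.8] False q6 flip -95.17564674202856
al 15 toolz [ 0.28 -0.01 -0.96] h 0.06
   [  21.2   10.4  -34.7   13.   -30.3 -124. ] True q6 flip 56.042001336795124
   [ -19.8  106.7 -139.3 -149.3 -170.4  137.1] False q6 flip -42.92048040780054
   [  19.4  106.3 -161.1   25.7 -165.9  -86.1] False q6 flip 93.94337273963959
   [-22.7  10.4 -34.  168.8  30.5 119.1] False q6 flip -60.866891563925606
   [ -21.1  106.2 -160.3  156.4  166.8   85. ] False q6 flip -95.01316690998738
   [  18.1  106.8 -138.7  -32.7  169.4 -141.9] False q6 flip 38.09880687923999
al 15 toolz [ 0.28 -0.01 -0.96] h 
[... 1107 characters left out ...]
.1] False q6 flip -69.88175468698034
   [  17.9  105.7 -151.5  -18.7  172.9 -128.7] False q6 flip 51.26421067960169
   [ -20.   105.5 -165.3  164.5  172.7   92. ] False q6 flip -87.97609300983959
al 25 toolz [ 0.11 -0.   -0.99] h 0.0
   [  17.8   21.1  -21.7    3.4  -41.2 -112.6] True q6 flip 67.3552206985513
   [ -17.4  111.5 -149.1 -151.8 -176.4  133.1] False q6 flip -46.9382285160886
   [  17.8   21.1 -381.7    3.4  -41.2 -112.6] False q6 flip 67.35521793580403
   [-19.7  21.1 -21.5 177.1  41.3 109.4] False q6 flip -70.62202618020922
   [  15.4  111.5 -148.7  -29.3  175.9 -136.9] False q6 flip 43.09280787652614
   [ -19.4  110.7 -163.9  170.   169.    97.1] False q6 flip -82.9174622217663
```

The direct grasp can't reach the seat: the tool would have to lie along the forearm, which puts q5 at 0. Leaning the tool about the jaw axis relative to the board fixes it. I'll find the smallest workable lean, then set the board down and regrip.

```bash
python3 - <<'E'
from tg import *; import kin
for al in(8,10,12,15,18):
  L=R.from_euler('x',al,degrees=True).as_matrix()
  for nm,(p,Rt) in dict(p10=tgt(.1),p06=tgt(.06),p0=tgt(0.),pm=tgt(-.003),pick=([.491,-.309,.021],down(95)),pickhi=([.491,-.309,.15],down(95))).items():
    print(al,nm,[list(map(float,q.round(1))) for q in kin.ik2(np.array(p),Rt@L) if kin.ok(q)])
E
```

```text
8 p10 [[22.6, 3.0, -45.0, 26.1, -22.6, -137.5]]
8 p06 [[19.7, 7.5, -47.4, 33.7, -15.8, -143.1]]
8 p0 []
8 pm []
8 pick [[-11.4, 28.2, -21.6, 3.0, -47.9, -75.8]]
8 pickhi [[-11.4, 19.8, -14.6, 2.5, -63.3, -74.9]]
10 p10 [[22.9, 3.9, -41.5, 20.6, -26.5, -132.4]]
10 p06 [[21.1, 8.3, -43.0, 24.6, -20.6, -135.2]]
10 p0 [[15.9, 14.7, -47.2, 41.5, -10.0, -148.2]]
10 pm [[15.2, 15.0, -47.7, 43.8, -9.2, -149.9]]
10 pick [[-11.1, 29.1, -20.5, 3.6, -50.1, -76.5]]
10 pickhi [[-11.1, 20.8, -13.6, 3.0, -65.3, -75.4]]
12 p10 [[22.8, 4.8, -38.4, 16.5, -30.1, -128.4]]
12 p06 [[21.4, 9.1, -39.3, 18.8, -24.7, -129.8]]
12 p0 [[18.9, 15.7, -41.0, 25.2, -16.6, -134.5]]
12 pm [[18.8, 16.0, -41.1, 25.7, -16.2, -134.9]]
12 pick [[-10.8, 30.0, -19.4, 4.1, -52.2, -77.1]]
12 pickhi [[-10.8, 21.8, -12.5, 3.5, -67.3, -75.9]]
15 p10 [[22.3, 6.2, -34.2, 11.9, -35.1, -123.6]]
15 p06 [[21.2, 10.4, -34.7, 13.0, -30.3, -124.0]]
15 p0 [[19.5, 16.9, -35.0, 15.4, -23.5, -125.2]]
15 pm [[19.4, 17.2, -35.0, 15.5, -23.2, -125.3]]
15 pick [[-10.3, 31.4, -17.6, 4.8, -55.5, -77.9]]
15 pickhi [[-10.3, 23.4, -11.0, 4.2, -70.2, -76.6]]
18 p10 [[21.6, 7.6, -30.4, 8.5, -39.9, -120.0]]
18 p06 [[20.6, 11.7, -30.7, 9.1, -35.5, -119.8]]
18 p0 [[19.2, 18.0, -30.4, 10.1, -29.4, -119.8]]
18 pm [[19.1, 18.4, -30.3, 10.2, -29.1, -119.9]]
18 pick [[-9.9, 32.9, -15.9, 5.3, -58.8, -78.6]]
18 pickhi [[-9.9, 25.0, -9.4, 4.8, -73.1, -77.2]]
```

```bash
python3 -c "
from tg import *
go([.53,-.16,.215],down(92)); go([.491,-.309,.15],down(95))"
```

```text
shift [-0.7643 -0.1822 -0.2737] turn [ 0.0846  0.0028 -0.0102] deg [30.47  1.   -3.67] rows 5.0
shift [-1.5149 -0.4953 -0.0809] turn [ 0.0846  0.005  -0.0183] deg [30.44  1.8  -6.59] rows 8.0
```

```bash
python3 -m handwheel '[[[-0.1,-0.03,-0.05],[0.01,0.001,-0.001]],[[-0.25,-0.06,-0.1],[0.025,0.001,-0.002]],[[-0.4,-0.1,-0.15],[0.04,0.002,-0.005]],[[-0.6,-0.14,-0.2],[0.06,0.003,-0.008]],[[-0.75,-0.18,-0.26],[0.08,0.003,-0.01]]]'; python3 -c "
from tg import *
go([.491,-.309,.15],down(95)); print(get_obs()['joint_pos'].round(1))"
```

```text
clock: 5.73
tool_pos: [0.5902, -0.1192, 0.2218]
orientation: [154.5, 4.6, 86.0]
force: [2.3, -4.1, -1.5]
opening: 0.0319
shift [-0.9497 -0.5745  0.2097] turn [ 0.0695  0.018  -0.0218] deg [25.04  6.49 -7.84] rows 6.0
[  12.4    0.9  -41.3   25.3  -26.5 -125.9]
```

```bash
python3 -m handwheel '[[[-0.1,-0.1,0],[0.015,0.003,-0.003]],[[-0.3,-0.2,0],[0.03,0.007,-0.008]],[[-0.5,-0.3,0.05],[0.05,0.011,-0.012]],[[-0.7,-0.45,0.15],[0.067,0.015,-0.018]],[[-0.94,-0.57,0.2],[0.07,0.018,-0.022]]]';  python3 -m handwheel '[[[0,0,0],[0,0,0]],[[0,0,0],[0,0,0]]]'; python3 -c "
from tg import *
go([.491,-.309,.15],down(95));go([.491,-.309,.0215],down(95)); print(get_obs()['joint_pos'].round(1))"
```

```text
clock: 6.15
tool_pos: [0.5148, -0.2626, 0.172]
orientation: [-180.0, -0.1, 95.2]
force: [1.8, 0.7, -2.4]
opening: 0.0321
clock: 6.32
tool_pos: [0.5127, -0.2647, 0.1688]
orientation: [-179.8, 0.0, 94.7]
force: [-0.1, 0.1, -1.5]
opening: 0.0316
shift [-0.2118 -0.1262  0.0946] turn [-0.0005  0.0001 -0.0008] deg [-0.18  0.03 -0.3 ] rows 2.0
shift [-0.2114 -0.1242  0.7371] turn [-0.0005  0.0001 -0.0008] deg [-0.18  0.03 -0.3 ] rows 4.0
[ -7.8  14.8 -17.6   0.1 -57.8 -77.5]
```

```bash
python3 -m handwheel '[[[-0.1,-0.05,0.15],[0,0,0]],[[-0.2,-0.1,0.3],[0,0,0]],[[-0.2,-0.1,0.45],[0,0,0]],[[-0.2,-0.1,0.6],[0,0,0]],[[-0.2,-0.1,0.67],[0,0,0]]]';  python3 -m handwheel '[[[0,0,0.02],[0,0,0]],[[0,0,0.04],[0,0,0]],[[0,0,0.055],[0,0,0]],[[0,0,0.055],[0,0,0]]]'; python3 -c "
from tg import *
go([.491,-.309,.0212],down(95))"
```

```text
clock: 6.73
tool_pos: [0.4952, -0.3037, 0.0345]
orientation: [-179.9, 0.1, 94.9]
force: [-0.9, 0.7, -2.8]
opening: 0.0318
clock: 7.07
tool_pos: [0.4976, -0.305, 0.0274]
orientation: [179.9, 0.2, 95.0]
force: [-0.8, 0.2, -1.8]
opening: 0.0319
shift [-0.0169 -0.0349  0.0309] turn [ 0.0003  0.0006 -0.    ] deg [ 0.1   0.23 -0.  ] rows 1.0
```

```bash
python3 -m handwheel '[[[0,0,0.015],[0,0,0]],[[0,0,0.028],[0,0,0]],[[0,0,0.028],[0,0,0]],[[0,0,0.028],[0,0,0]]]'; python3 -m handwheel '[[[0,0,0],[0,0,0]],[[0,0,0],[0,0,0]],[[0,0,0],[0,0,0]]]' -0.14; python3 -m handwheel '[[[0,0,-0.05],[0,0,0]],[[0,0,-0.1],[0,0,0]],[[0,0,-0.2],[0,0,0]],[[0,0,-0.35],[0,0,0]],[[0,0,-0.5],[0,0,0]]]'; python3 - <<'E'
from bd import *
s=cam('wrist'); board(s); o=get_obs(); print(o['tool_pos'],o['orientation'])
E
```

```text
clock: 7.4
tool_pos: [0.4967, -0.3054, 0.0211]
orientation: [180.0, 0.2, 95.0]
force: [-0.5, 0.4, -1.8]
opening: 0.0318
clock: 7.65
tool_pos: [0.4969, -0.3056, 0.0212]
orientation: [180.0, 0.2, 95.0]
force: [-0.4, -0.1, -0.1]
opening: 0.0462
clock: 8.07
tool_pos: [0.4962, -0.305, 0.1226]
orientation: [-179.9, 0.2, 95.0]
force: [0.9, -0.4, 0.1]
opening: 0.0498
board ((496.8977966308594, -305.65350341796875), (98.58480834960938, 139.35108947753906), 5.312942981719971)
box top ((497.19818115234375, -305.456787109375), (47.627685546875, 22.309457778930664), 5.078720569610596)
[ 0.49962202 -0.30648033  0.12960562] [179.57427856   0.46666252  95.04571146]
```

```bash
python3 -c "
from tg import *
L=R.from_euler('x',15,degrees=True).as_matrix()
go([.497,-.3055,.07],down(95)@L)"
```

```text
shift [ 0.0085 -0.0148  0.2979] turn [ 0.0428  0.0013 -0.    ] deg [ 1.543e+01  4.700e-01 -1.000e-02] rows 3.0
```

```bash
python3 -m handwheel '[[[0,-0.015,0.1],[0.015,0,0]],[[0,-0.015,0.2],[0.03,0.001,0]],[[0.005,-0.015,0.29],[0.042,0.001,0]],[[0.005,-0.015,0.29],[0.042,0.001,0]],[[0.005,-0.015,0.29],[0.042,0.001,0]]]';  python3 -c "
from tg import *
L=R.from_euler('x',15,degrees=True).as_matrix()
go([.497,-.3055,.024],down(95)@L)"
```

```text
clock: 8.53
tool_pos: [0.4936, -0.3042, 0.0616]
orientation: [-164.7, -0.2, 95.0]
force: [0.6, 0.0, -0.0]
opening: 0.0501
shift [-0.0086  0.0651  0.1773] turn [-0.0007 -0.0006  0.    ] deg [-0.26 -0.2   0.  ] rows 1.0
```

```bash
python3 -m handwheel '[[[-0.002,0.02,0.05],[0,0,0]],[[-0.005,0.05,0.1],[0,0,0]],[[-0.005,0.05,0.13],[0,0,0]],[[-0.005,0.05,0.13],[0,0,0]],[[-0.005,0.05,0.13],[0,0,0]]]';  python3 -c "
from tg import *
L=R.from_euler('x',15,degrees=True).as_matrix()
go([.497,-.3055,.024],down(95)@L)"
```

```text
clock: 8.95
tool_pos: [0.496, -0.3053, 0.0353]
orientation: [-164.9, -0.2, 94.9]
force: [-0.5, -0.1, 0.3]
opening: 0.0501
shift [-0.0014  0.0196  0.0531] turn [-0.0004 -0.0005 -0.0002] deg [-0.14 -0.18 -0.07] rows 1.0
```

```bash
python3 -m handwheel '[[[0,0.01,0.025],[0,0,0]],[[-0.001,0.02,0.053],[0,0,0]],[[-0.001,0.02,0.053],[0,0,0]],[[-0.001,0.02,0.053],[0,0,0]]]'; python3 -m handwheel '[[[0,0,0],[0,0,0]],[[0,0,0],[0,0,0]],[[0,0,0],[0,0,0]],[[0,0,0],[0,0,0]],[[0,0,0],[0,0,0]]]' 1; python3 -c "
from tg import *
L=R.from_euler('x',15,degrees=True).as_matrix()
o=get_obs();print(o['tool_pos'],o['orientation'],o['opening'],o['force']);go([.497,-.3055,.024],down(95)@L)"
```

```text
clock: 9.28
tool_pos: [0.4973, -0.3052, 0.0235]
orientation: [-164.8, -0.2, 94.9]
force: [-0.4, 0.7, -0.0]
opening: 0.0497
clock: 9.7
tool_pos: [0.4977, -0.3053, 0.024]
orientation: [-164.9, -0.1, 94.9]
force: [0.6, -0.7, 1.2]
opening: 0.0315
[ 0.49774959 -0.3053211   0.02400857] [-1.64881442e+02 -1.43981209e-01  9.49120879e+01] 0.03149517157854719 [ 0.55638024 -0.73801758  1.23679278]
shift [-0.0006 -0.0037  0.001 ] turn [-0.0003 -0.0004 -0.0001] deg [-0.12 -0.16 -0.05] rows 1.0
```

Regripped with a 15.1° lean. Lifting.

```bash
cat > tg.py <<'E'
from go import *; from cr import *
AL=15.12; TB=np.array([.0007,0,.024])
RB=np.array([[0,1,0],[1,0,0],[0,0,-1.]])@R.from_euler('x',AL,degrees=True).as_matrix()  # tool in board
def tgt(h,p=(.648,-.012,-.042),dx=0,dy=0):
    C,Rc=frame(*p); return C+Rc@(np.array([dx,dy,h])+TB),Rc@RB
def bcur(p=(.648,-.012,-.042)):
    """board pose in cradle from the tool reading"""
    o=get_obs(); Rt=R.from_euler('xyz',o['orientation'],degrees=True).as_matrix(); Rbd=Rt@RB.T; b=o['tool_pos']-Rbd@TB
    C,Rc=frame(*p); print('board in cradle mm',(Rc.T@(b-C)*1000).round(1),'rot deg',R.from_matrix(Rc.T@Rbd).as_rotvec(degrees=True).round(2),'F in cradle',(Rc.T@o['force']).round(1)); return b,Rbd
E
python3 -m handwheel '[[[0,0.02,-0.08],[0,0,0]],[[0,0.06,-0.22],[0,0,0]],[[0,0.11,-0.4],[0,0,0]],[[0,0.17,-0.62],[0,0,0]],[[0,0.22,-0.82],[0,0,0]]]'; python3 -m handwheel '[[[0,0,0],[0,0,0]],[[0,0,0],[0,0,0]]]';python3 -c "
from tg import *
print(get_obs()['opening'],tgt(.08)[0]); go(*tgt(.08))"
```

```text
clock: 10.12
tool_pos: [0.581, -0.2982, 0.1687]
orientation: [-164.8, -0.2, 94.9]
force: [1.5, 0.3, -2.3]
opening: 0.0317
clock: 10.28
tool_pos: [0.5829, -0.2984, 0.1694]
orientation: [-165.1, -0.1, 94.9]
force: [-1.0, -0.0, -3.8]
opening: 0.0316
0.03157266449521033 [ 0.59428471 -0.00974263  0.16402843]
shift [ 1.433   0.1827 -0.0182] turn [-0.0867 -0.0005  0.0207] deg [-31.23  -0.19   7.44] rows 7.0
```

```bash
python3 -m handwheel '[[[0.1,0,-0.05],[-0.008,0,0.002]],[[0.25,0,-0.1],[-0.025,0,0.005]],[[0.42,0.02,-0.15],[-0.04,0,0.008]],[[0.6,0.04,-0.15],[-0.055,0,0.012]],[[0.8,0.06,-0.15],[-0.07,0,0.016]]]'; python3 -c "
from tg import *
print(get_obs()['joint_pos'].round(1),tgt(.08)[0]); go(*tgt(.08))"
```

```text
clock: 10.7
tool_pos: [0.5858, -0.1368, 0.1933]
orientation: [169.7, -0.0, 89.0]
force: [1.4, 0.6, -1.9]
opening: 0.0315
[  6.3  10.1 -21.7   1.7 -48.  -98.3] [ 0.59428471 -0.00974263  0.16402843]
shift [0.6357 0.0052 0.1497] turn [-0.0169 -0.001   0.0039] deg [-6.08 -0.34  1.4 ] rows 4.0
```

```bash
python3 -m handwheel '[[[0.15,0,0.02],[-0.008,0,0.002]],[[0.3,0,0.05],[-0.012,0,0.003]],[[0.47,0,0.08],[-0.015,-0.001,0.004]],[[0.6,0.005,0.13],[-0.016,-0.001,0.004]],[[0.62,0.005,0.14],[-0.016,-0.001,0.004]]]'; python3 -m handwheel '[[[0,0,0],[0,0,0]],[[0,0,0],[0,0,0]],[[0,0,0],[0,0,0]]]'; python3 - <<'E'
from tg import *
import pickle
go(*tgt(.06)); bcur()
d={n:cam(n) for n in('scene','side','wrist')}; d['obs']=get_obs(); pickle.dump(d,open('s2.pkl','wb'))
im=np.vstack([np.hstack([cv2.resize(d['scene']['color'][120:264,180:372],(400,300)),cv2.resize(d['side']['color'][90:234,150:342],(400,300))]),np.hstack([cv2.resize(d['wrist']['color'][:300],(400,234)),cv2.resize(d['wrist']['color'][100:224,150:362],(400,234))])])
cv2.imwrite('pics/e.png',im[...,::-1])
E
```

```text
clock: 11.12
tool_pos: [0.5916, -0.0113, 0.1633]
orientation: [164.4, 0.2, 87.9]
force: [-0.1, 0.1, -2.4]
opening: 0.0316
clock: 11.37
tool_pos: [0.5937, -0.0146, 0.1657]
orientation: [164.2, 0.1, 87.7]
force: [0.8, 0.5, -2.0]
opening: 0.032
shift [0.0245 0.0269 0.105 ] turn [-0.0017  0.0003  0.0003] deg [-0.62  0.12  0.11] rows 1.0
board in cradle mm [ 0.3 -4.9 81.7] rot deg [-0.09  0.62  0.14] F in cradle [-0.3  0.5 -2.1]
```

View pics/e.png

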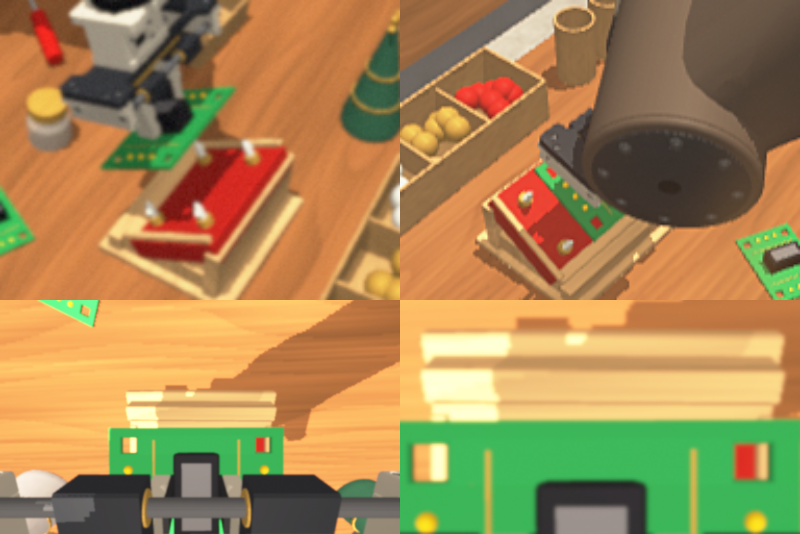

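The board is parallel and about 80 mm above the seat. All four standoffs show in the scene tile at (153,213), (201,213), (203,150) and (250,152). I'll refit the cradle from this scene view and step closer.

```bash
python3 - <<'E'
from tg import *
import pickle
for f in('s0.pkl','s2.pkl'):
    d=pickle.load(open(f,'rb')); fit([d['scene']],[.65,-.013,-.045],9)
go(*tgt(.035))
E
```

```text
[-0.036  0.054] pred [273.7 188. ] got [274.8 189.2] n 18
   [0.036 0.054] pred [296.9 187.4] got [296.7 187.7] n 28
   [-0.036 -0.054] pred [250.4 216.7] got [250.3 216.3] n 31
   [ 0.036 -0.054] pred [273.9 217.3] got [274.  218.5] n 29
fit [ 0.6509 -0.0142 -0.0603] yawdeg -3.46
[[[-1.1, -1.7], [1.7, 1.3], [0.3, 1.5], [-0.6, -1.2]]]
   [-0.036  0.054] pred [273.7 188. ] got [273.8 188.2] n 25
   [0.036 0.054] pred [296.9 187.4] got [297.  187.5] n 29
   [-0.036 -0.054] pred [250.4 216.7] got [250.3 217.3] n 27
   [ 0.036 -0.054] pred [273.9 217.3] got [273.3 217.3] n 33
fit [ 0.6497 -0.0136 -0.0493] yawdeg -2.82
[[[-0.2, -0.1], [-0.3, 0.5], [-0.2, -1.1], [0.8, 0.6]]]
shift [0.0251 0.0571 0.2274] turn [-0.0015  0.0003  0.0002] deg [-0.55  0.11  0.06] rows 2.0
```

```bash
sed -i 's/(.648,-.012,-.042)/(.649,-.0125,-.045)/' tg.py; python3 -m handwheel '[[[0.01,0.02,0.05],[0,0,0]],[[0.02,0.03,0.1],[0,0,0]],[[0.02,0.04,0.16],[-0.001,0,0]],[[0.022,0.055,0.22],[-0.001,0,0]],[[0.022,0.055,0.22],[-0.001,0,0]]]'; python3 -m handwheel '[[[0,0,0],[0,0,0]],[[0,0,0],[0,0,0]],[[0,0,0],[0,0,0]]]'; python3 - <<'E'
from tg import *
bcur(); go(*tgt(.025)); print(get_obs()['joint_pos'].round(1))
E
```

```text
clock: 11.93
tool_pos: [0.6166, -0.0108, 0.1236]
orientation: [164.0, 0.2, 87.7]
force: [-0.3, -0.2, -2.5]
opening: 0.0317
clock: 12.18
tool_pos: [0.6171, -0.0102, 0.1273]
orientation: [163.8, 0.1, 87.7]
force: [-0.2, 0.1, -2.0]
opening: 0.0315
board in cradle mm [-0.6  0.9 37.3] rot deg [0.05 0.16 0.31] F in cradle [-1.2  0.  -1.6]
shift [-0.0044  0.0189  0.0585] turn [-0.0004  0.0001  0.0009] deg [-0.16  0.03  0.31] rows 1.0
[  20.6   12.7  -34.3   13.3  -28.7 -123.8]
```

```bash
python3 -m handwheel '[[[-0.004,0.018,0.025],[0,0,0]],[[-0.004,0.018,0.05],[0,0,0.001]],[[-0.004,0.018,0.053],[0,0,0.001]],[[-0.004,0.018,0.053],[0,0,0.001]]]'; python3 - <<'E'
from tg import *
import pickle
b,Rb=bcur(); go(*tgt(.02))
d={n:cam(n) for n in('scene','side','wrist')}; d['obs']=get_obs(); pickle.dump(d,open('s3.pkl','wb'))
c=d['scene']['color'][160:250,225:325]; w=d['wrist']['color'][110:224,140:372]
im=np.vstack([cv2.resize(c,(400,360),interpolation=cv2.INTER_CUBIC),cv2.resize(w,(400,197))])
s=cv2.resize(d['side']['color'][110:230,180:280],(400,480)); s=np.vstack([s,np.zeros((77,400,3),np.uint8)])
cv2.imwrite('pics/f.png',np.hstack([im,s])[...,::-1])
E
```

```text
clock: 12.52
tool_pos: [0.6231, -0.0115, 0.1172]
orientation: [163.8, 0.0, 87.4]
force: [-0.3, -0.7, -1.4]
opening: 0.0315
board in cradle mm [-0.9 -0.2 25.5] rot deg [-0.07  0.24 -0.04] F in cradle [-1.  -0.7 -1.1]
shift [0.0008 0.0111 0.0255] turn [-0.0007  0.0002 -0.0001] deg [-0.24  0.06 -0.05] rows 1.0
```

View pics/f.png

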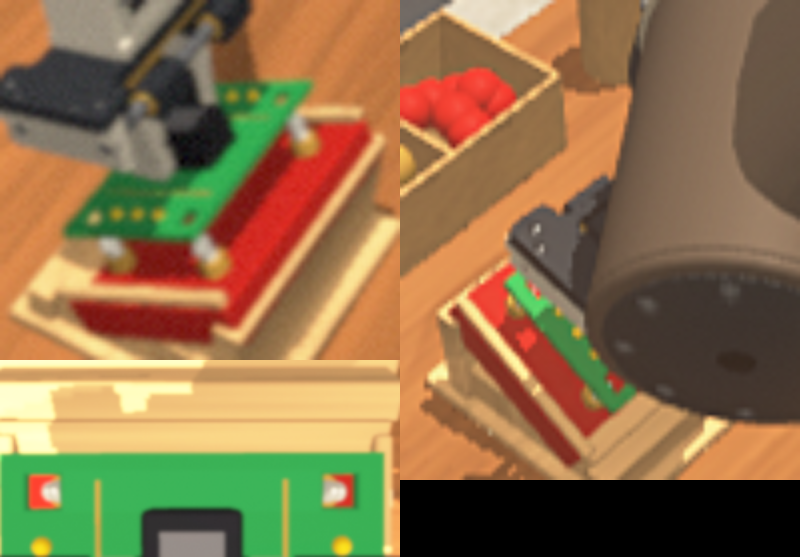

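```bash
cat > al.py <<'E'
from tg import *
def align(s,b,Rb,h):
    hsv=cv2.cvtColor(s['color'],cv2.COLOR_RGB2HSV); g=cv2.inRange(hsv,(45,100,30),(85,255,255))>0
    def cast(u,v,z):
        o,d=ray(s,u,v); o=Rb.T@(o-b); d=Rb.T@d; return ((o+d*(z-o[2])/d[2])*1000)[:2].round(1)
    for c in CO[[0,2]]:
        u0,v0=proj(s,b+Rb@[*c,.005])[0]; v,u=np.mgrid[:384,:512]
        m=(~g)&(abs(u-u0)<15)&(abs(v-v0)<15); k,l,st,ce=cv2.connectedComponentsWithStats(m.astype(np.uint8))
        i=min((i for i in range(1,k) if 40<st[i,4]<500),key=lambda i:np.hypot(*(ce[i]-[u0,v0])))
        x,y,w,hh,a=st[i]; lo=cast(x-.5,y-.5,.005); hi=cast(x+w-.5,y+hh-.5,.005)
        t=(l==i)&(hsv[...,1]<70)&(hsv[...,2]>120); vv,uu=np.nonzero(t)
        print(c,'pred px',u0.round(1),v0.round(1),'bbox',st[i],'hole corners board mm',lo,hi,'tip',len(uu),'u',uu.min(),uu.max(),'v',vv.min(),vv.max(),'c on tip plane',cast(uu.mean(),vv.mean(),.018-h),'vtop',cast(uu.mean(),vv.min(),.02-h),'vbot',cast(uu.mean(),vv.max(),.02-h))
E
python3 - <<'E'
from al import *
import pickle
d=pickle.load(open('s3.pkl','rb')); b,Rb=bcur(); align(d['wrist'],b,Rb,.0255)
E
```

```text
board in cradle mm [-0.3 -0.  25.9] rot deg [-0.05  0.18 -0.03] F in cradle [-0.5  0.5 -2.3]
[-0.036  0.054] pred px 337.6 184.6 bbox [326 175  20  21 380] hole corners board mm [-42.3  46.4] [-29.2  59. ] tip 120 u 327 339 v 180 191 c on tip plane [-35.3  54.5] vtop [-39.2  53.9] vbot [-31.9  53.9]
[-0.036 -0.054] pred px 165.5 184.5 bbox [156 176  20  21 400] hole corners board mm [-41.7 -60.2] [-28.5 -47.7] tip 88 u 165 174 v 181 191 c on tip plane [-35.3 -54.6] vtop [-38.5 -54. ] vbot [-31.9 -54. ]
```

Tips and holes agree within 0.6 mm. Lowering onto the barbs.

```bash
python3 -m handwheel '[[[0.001,0.006,0.02],[0,0,0]],[[0.0015,0.012,0.04],[0,0,0]],[[0.0015,0.018,0.06],[0,0,0]],[[0.0015,0.02,0.068],[0,0,0]],[[0.0015,0.02,0.068],[0,0,0]]]'; python3 - <<'E'
from tg import *
bcur(); o=get_obs(); print(o['force'].round(1),o['moment'].round(2),o['opening']); go(*tgt(.009))
E
```

```text
clock: 13.08
tool_pos: [0.6312, -0.0111, 0.1054]
orientation: [163.8, 0.0, 87.4]
force: [-0.5, 3.0, -1.6]
opening: 0.0321
board in cradle mm [-0.1  0.6 11.2] rot deg [-0.04  0.19 -0.02] F in cradle [-1.4  3.  -1.1]
[-0.5  3.  -1.6] [0.93 1.04 0.24] 0.03206579171376323
shift [-0.0029  0.0028  0.0108] turn [-0.0005  0.0001 -0.0001] deg [-0.19  0.03 -0.03] rows 1.0
```

```bash
python3 -m handwheel '[[[0.002,0.002,0.007],[0,0,0]],[[0.002,0.004,0.015],[0,0,0]],[[0.002,0.006,0.022],[0,0,0]],[[0.002,0.008,0.029],[0,0,0]],[[0.002,0.008,0.029],[0,0,0]]]'; python3 - <<'E'
from tg import *
bcur(); o=get_obs(); print(o['force'].round(1),o['moment'].round(2),o['opening'])
E
```

```text
clock: 13.5
tool_pos: [0.6343, -0.0112, 0.101]
orientation: [163.8, 0.0, 87.4]
force: [0.2, -0.2, -0.2]
opening: 0.0318
board in cradle mm [0.2 0.7 5.9] rot deg [-0.04  0.16 -0.03] F in cradle [ 0.1 -0.2 -0.3]
[ 0.2 -0.2 -0.2] [-0.07  0.87  0.07] 0.03175498594352804
```

```bash
python3 -m handwheel '[[[0,0.002,0.007],[0,0,0]],[[0,0.004,0.014],[0,0,0]],[[0,0.006,0.021],[0,0,0]],[[0,0.006,0.024],[0,0,0]],[[0,0.006,0.024],[0,0,0]]]'; python3 - <<'E'
from tg import *
bcur(); o=get_obs(); print(o['force'].round(1),o['moment'].round(2),o['opening'])
d={n:cam(n) for n in('scene','wrist')}
c=d['scene']['color'][160:250,225:325]; w=d['wrist']['color'][110:224,140:372]
cv2.imwrite('pics/g.png',np.hstack([cv2.resize(c,(400,360),interpolation=cv2.INTER_CUBIC),cv2.resize(w,(400,360))])[...,::-1])
E
```

```text
clock: 13.92
tool_pos: [0.6364, -0.0114, 0.0958]
orientation: [163.8, 0.0, 87.4]
force: [0.1, -0.3, -2.1]
opening: 0.0319
board in cradle mm [-0.6  0.5  0.4] rot deg [-0.07  0.23 -0.03] F in cradle [-1.  -0.3 -1.8]
[ 0.1 -0.3 -2.1] [ 0.01  1.05 -0.01] 0.03189138163343485
```

View pics/g.png

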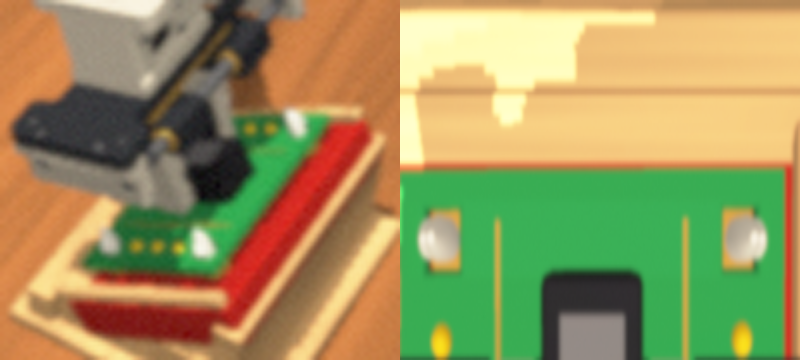

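All four white standoffs now stand through the board, at (110,240), (203,243) and (295,122) in the scene tile and (440,240) and (745,240) in the wrist tile. I'll press a little more to find firm contact.

```bash
python3 -m handwheel '[[[0,0.002,0.003],[0,0,0]],[[0,0.002,0.006],[0,0,0]],[[0,0.003,0.008],[0,0,0]],[[0,0.003,0.008],[0,0,0]]]'; python3 - <<'E'
from tg import *
bcur(); o=get_obs(); print(o['force'].round(1),o['moment'].round(2),o['opening'])
E
```

```text
clock: 14.35
tool_pos: [0.6371, -0.0114, 0.0956]
orientation: [163.8, 0.0, 87.4]
force: [-7.1, 0.3, 6.8]
opening: 0.0316
board in cradle mm [-0.2  0.5 -0.2] rot deg [-0.06  0.2  -0.03] F in cradle [-2.5 -0.1  9.5]
[-7.1  0.3  6.8] [0.55 2.7  0.23] 0.031568345422120454
```

```bash
python3 -m handwheel '[[[0,0.001,0.003],[0,0,0]],[[0,0.001,0.004],[0,0,0]],[[0,0.001,0.004],[0,0,0]]]'; python3 -c "
from tg import *
bcur()"; python3 -m handwheel '[[[0,-0.001,-0.005],[0,0,0]],[[0,-0.002,-0.007],[0,0,0]],[[0,-0.002,-0.007],[0,0,0]]]'; python3 -m handwheel '[[[0,0,0],[0,0,0]],[[0,0,0],[0,0,0]],[[0,0,0],[0,0,0]],[[0,0,0],[0,0,0]]]' -0.12; python3 -m handwheel '[[[0,0,-0.02],[0,0,0]],[[0,0,-0.06],[0,0,0]],[[0,0,-0.12],[0,0,0]],[[0,0,-0.2],[0,0,0]],[[0,0,-0.3],[0,0,0]]]'
```

```text
clock: 14.6
tool_pos: [0.6371, -0.0114, 0.0955]
orientation: [163.8, 0.0, 87.4]
force: [-14.8, 2.6, 14.0]
opening: 0.0319
board in cradle mm [-0.3  0.5 -0.3] rot deg [-0.07  0.19 -0.02] F in cradle [-5.4  1.9 19.8]
clock: 14.85
tool_pos: [0.6375, -0.0112, 0.0959]
orientation: [163.8, 0.0, 87.4]
force: [-2.2, 1.5, 2.1]
opening: 0.0316
clock: 15.18
tool_pos: [0.6376, -0.0112, 0.0956]
orientation: [163.8, 0.0, 87.4]
force: [0.6, -0.5, -1.1]
opening: 0.0482
clock: 15.6
tool_pos: [0.6198, -0.0106, 0.1534]
orientation: [163.9, 0.0, 87.4]
force: [0.4, 0.4, 0.8]
opening: 0.049
```

Released and clear. Backing off further for a final look.

```bash
python3 -m handwheel '[[[-0.1,0,-0.1],[0,0,0]],[[-0.3,0,-0.2],[0,0,0]],[[-0.5,0,-0.3],[0,0,0]],[[-0.7,0,-0.3],[0,0,0]],[[-0.9,0,-0.3],[0,0,0]]]'; python3 -m handwheel '[[[0,0,0],[0,0,0]],[[0,0,0],[0,0,0]],[[0,0,0],[0,0,0]]]'; python3 - <<'E'
from tg import *
d={n:cam(n) for n in('scene','side')}
p=(.649,-.0125,-.045); C,Rc=frame(*p)
for n,s in d.items():
    P=cloud(s); hsv=cv2.cvtColor(s['color'],cv2.COLOR_RGB2HSV); Q=(P-C)@Rc
    m=(cv2.inRange(hsv,(45,100,30),(85,255,255))>0)&(abs(Q[...,0])<.06)&(abs(Q[...,1])<.08)&(abs(Q[...,2])<.03)&(s['z_map']>0)
    q=Q[m]; 
    for _ in range(4):
        A=np.c_[q[:,:2],np.ones(len(q))]; c=np.linalg.lstsq(A,q[:,2],rcond=None)[0]; e=q[:,2]-A@c; q=q[abs(e)<.003]
    print(n,'top plane in cradle: slopes rad',c[:2].round(4),'z mm',(c[2]*1000).round(2),'n',len(q),'x',(np.percentile(q[:,0],[.5,99.5])*1000).round(1),'y',(np.percentile(q[:,1],[.5,99.5])*1000).round(1))
    # paint-independent reference: same camera, initial picture red plane height
a=cv2.resize(d['scene']['color'][160:250,225:325],(400,360),interpolation=cv2.INTER_CUBIC); b=cv2.resize(d['side']['color'][120:230,180:302],(400,360),interpolation=cv2.INTER_CUBIC)
cv2.imwrite('pics/h.png',np.hstack([a,b])[...,::-1])
E
```

```text
clock: 16.02
tool_pos: [0.596, -0.1882, 0.2143]
orientation: [163.5, 0.0, 87.5]
force: [1.2, 0.8, -1.2]
opening: 0.0488
clock: 16.27
tool_pos: [0.5954, -0.1876, 0.2113]
orientation: [163.8, 0.0, 87.3]
force: [-0.2, -0.8, -0.7]
opening: 0.0492
scene top plane in cradle: slopes rad [-0.0028 -0.    ] z mm 5.7 n 756 x [-47.7  52.1] y [-72.5  67.6]
side top plane in cradle: slopes rad [ 0.0004 -0.0012] z mm 5.19 n 1305 x [-47.9  49.8] y [-67.6  72.1]
```

View pics/h.png

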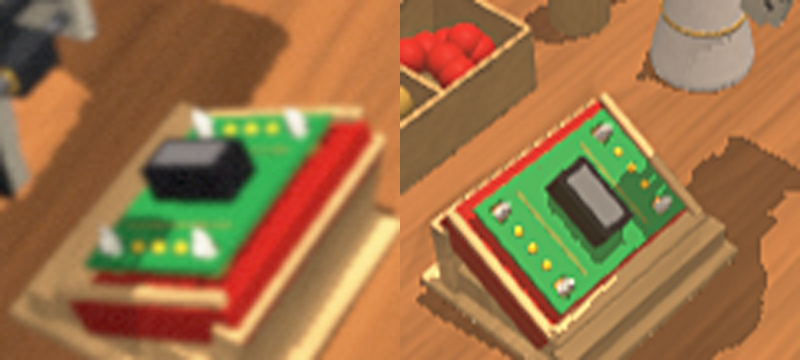

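All four standoffs stand through the holes, at side-view pixels (501,211), (565,286), (662,203) and (601,132). The board's top plane is 5.2–5.7 mm above the seat (5 mm expected) and within 0.003 rad of parallel. The arm is clear, so I'm handing in.

```bash
python3 -c "
from plant import *
close_job(); print(get_obs()['clock'])"
```

```text
the job is handed in; nothing more can be done
the job is handed in; nothing more can be done
```

The 100 x 140 mm light board is on the four snap standoffs, pressed home and released, and I handed the job in about 16 s into the 38 s allowed.

**What happened:** My first, upright grasp could not reach the sloping face because of joint limits. I set the board back on the table and gripped it again with the tool leaning 15° about the jaw axis. I then lowered it parallel to the face and pressed to about 20 N on the rigid shoulders. After easing off I opened the jaws and backed away.

**Last checks:**
- **Height:** the two fixed cameras put the board's top face 5.2 and 5.7 mm above the seat plane, where 5 mm is expected when home.
- **Level:** it is within 0.003 rad of parallel to the face.
- **Centring:** the scene camera puts the board about 2 mm off along each axis, and the side camera about 1 mm up the slope and 2 mm sideways. They disagree in direction sideways, which matches their calibration error. The tool reading before release gave 0.5 mm or less.
- **Standoffs:** all four white standoffs stand through the holes in the pictures. I could not read the barb positions directly.
- **Bystanders:** the arm kept well clear of the star box, trees and jar and met no unexpected force, but I did not measure them again at the end.

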